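# Tap a taper arbor into a drill chuck

## Task

Fit the thick-shanked arbor into the drill chuck that is clamped nose down in the vice: set its taper in the chuck's bore hand-tight with only gentle pressure, let go of it, then drive it home with the mallet in a few light separate taps, lifting the mallet clear between them, until it is locked and a tap no longer moves it. Then put the mallet back down on the table, clear of the vice, and leave everything else where it is.

Things in the scene. Friction and masses are not known exactly. Their poses are not given: they have to be found in the camera images.
- arbor: the arbor to fit: bright steel, 81 mm long, 125 g, shank up in an outer hole of the stand. Origin: centre of the taper's small (lower) end, z up its axis. Upwards: taper 0-24 mm, 13 mm across at 0 and 15 mm at 24; neck 12 mm across to 32; collar 22 mm across, 32-37; round shank 16 mm across, 37-81, its top end rounded, dark band at 58-61. In the stand its origin is 14 mm above the table.
- arbor_collar (a point): centre of the underside of the arbor's collar, 32 mm above the arbor's origin. Pressed in by hand with 5 to 10 N it stands 6 to 12 mm above the chuck's face: bores differ, so depth alone does not tell. It is locked (taper gripped with over 105 N) some 4 to 5 mm deeper; a steady push of 30 N brings it only 1 to 2 mm
- arbor_top (a point): top of the arbor's rounded shank end, 81 mm above the arbor's origin, where the mallet hits; z along the arbor. The mallet coming down at about 0.1 m/s, stopped when it meets, drives the arbor 2 to 3 mm at first, then ever less; after 5 to 8 such taps it no longer sinks and is locked. A blow or press here must stay under 80 N. The mallet may turn a little in the grip with each tap
- thin_arbor: another arbor of the same shape and height with a thinner shank (10 mm) and smaller taper (9 to 11 mm); it does not fit this chuck and stays in its hole, the other outer one. Origin at its small end
- stand: fixed block of pale wood, 66 x 150 x 46 mm along its own x, y, z; origin at the centre of its underside. Three holes 18.5 mm across, 40 mm deep, in a row at y = -42, 0 and 42 mm; each arbor hangs by its collar in an outer hole (which is in which varies), the middle one is empty
- vice: fixed blue machine vice, origin on the table under the chuck's axis, z up. Jaws 94 mm wide along its y and 60 mm high fill x = -56 to 60 mm; its screw and cross handle reach x = -140 mm at 36 mm height. Between the jaws a steel drill chuck 42 mm across is clamped upright, nose down, its bored back face up. Vice and chuck do not move
- chuck_mouth (a point): centre of the mouth of the chuck's taper bore in its flat upper face, 94 mm above the table, z up. The bore is 14.8 mm across at the mouth and narrows like the arbor's taper; how tight it is differs from chuck to chuck; nothing but the taper's friction holds the arbor, and it stays at the depth it is driven to
- mallet: stubby soft-faced mallet, some 0.46 kg, standing on one face, handle level. Origin: centre of its lower face, z up the head. Head 84 mm high: round orange faces 41 mm across, 24 mm high, a dark 38 mm square block between. Handle along its -x, 42 mm up: steel neck 16 mm wide, 18 high, x = -19 to -34; black rubber grip 24 wide, 26 high, x = -34 to -134. Centre of mass some 10 mm from the head's axis
- mallet_head (a point): centre of the mallet's head, 42 mm above its lower face
- mallet_grip (a point): point inside the mallet's black grip, 60 mm from the head's axis, 42 mm above the lower face when it stands
- spray_can: red spray can, 52 mm across, 150 mm tall, origin under its middle; leave it alone
- chuck_key: steel T-shaped chuck key lying flat, about 85 mm long, origin at its cross bar; leave it alone
- screwdriver: screwdriver with a red handle, 190 mm long, lying on the table; leave it alone
- wrench: steel spanner, 170 mm long, lying on the table; leave it alone
- reel_spool: aluminium reel spool, 48 mm across, 38 mm high; leave it alone
- gear_hub: steel hub, 56 mm across, 20 mm high; leave it alone
Not all that is in view belongs to the job. Leave any turquoise look-alike of the mallet alone.

How it is judged:
On the way, in this order (a step that is already met when the one before it is completed fails the run):
1. the arbor stands in the chuck's bore hand-tight, not yet driven, upright and let go (horizontal distance between arbor and chuck_mouth below 0.003 m and angle between arbor's own z axis and vertical below 0.06 rad and z of arbor_collar in the frame of chuck_mouth below 0.014 m and contact force between arbor and vice below 60 N and contact force between the fingers and arbor below 0.1 N), for 0.3 s.
2. the mallet hits the arbor (contact force between mallet and arbor above 6 N).
3. the mallet is lifted clear of the arbor (its head's middle at least 50 mm above the arbor's top) (z of mallet_head in the frame of arbor_top above 0.05 m), for 0.05 s.
4. another tap of the mallet drives the arbor home, so that taper and bore grip each other with more than 105 N (contact force between mallet and arbor above 6 N and contact force between arbor and vice above 105 N).
At the end, for the whole second after the job is handed in: The arbor is at rest upright in the bore (within 3 mm, 0.06 rad), collar under 9 mm above the chuck, locked: taper and bore grip each other with over 105 N. The mallet is let go, still on the table, head at least 120 mm from the chuck. The thin arbor is within 10 mm of its place (horizontal distance between arbor and chuck_mouth below 0.003 m and angle between arbor's own z axis and vertical below 0.06 rad and contact force between arbor and vice above 105 N and z of arbor_collar in the frame of chuck_mouth below 0.009 m and linear speed of arbor below 0.01 m/s and height (world z) of mallet_head below 0.06 m and linear speed of mallet below 0.02 m/s and horizontal distance between mallet_head and chuck_mouth above 0.12 m and contact force between the fingers and mallet below 0.1 N and distance of thin_arbor from where it was at the start of the episode below 0.01 m); the robot touches nothing.
It fails at once if the mallet hits or presses the arbor with more than 80 N (contact force between mallet and arbor above 80 N).
It fails at once if the gripper or arm presses on the vice or chuck with more than 30 N (contact force between any of the arm, the fingers and vice above 30 N).
It fails at once if the mallet hits the chuck or vice (contact force between mallet and vice above 5 N).
It fails at once if something else on the table is pushed aside by more than 30 mm (distance of any of thin_arbor, spray_can, chuck_key, screwdriver, wrench, reel_spool, gear_hub from where it was at the start of the episode above 0.03 m).
It also fails if it takes over 70 s, if anything falls off the work surface, if the arm or the gripper's body presses on something with over 40 N, if the wrist force passes 120 N, or if a joint passes its speed limit or range.

## Robot

A 7-joint arm with a two-finger parallel gripper is mounted at the origin on the work surface. World frame = base frame: x ahead of the robot, y to its left, z up, the work surface at z = 0. Lengths are in m, angles in rad, forces in N, time in s.
With the tool pointing down it reaches from about 0.4 to 0.85 m from the base axis. Payload 10.4 kg.
Tool frame: the origin (TCP) lies on the centre line of the jaws, within the pads' length; the fingertips stand 11 mm ahead of it and the grasp point (between the pads) lies 8 mm behind it (tip_reach is the distance from the TCP to the fingertips, in m); z points along the fingers, y is the line along which they close (so a half turn about z gives the same grasp; the last joint's range is limited). The gripper opens to 85 mm and grips with 20 to 120 N. Pads are 22 mm wide; open, the fingers measure 114 mm over their backs; the gripper's body (76 mm by 85 mm) begins 54 mm behind the grasp point. The pads swing forward as they close: fully open they stand 13 mm farther back than shut.
Start: joints at [-1.237, 0.332, -0.065, 1.46, 0.022, 1.35, -0.088], TCP at [0.218, 0.586, 0.242] pointing down, gripper open.
Joint ranges: [-2.6, 2.6], [-0.5, 2.12], [-1.47, 1.34], [0.16, 2.42], [-1.27, 4.41], [0.06, 2.06], [-2.6, 2.6]. Speed limits (rad/s): [2.22, 2.22, 2.79, 2.79, 3.14, 3.14, 3.14].

## Interface

Orientations are given as a unit quaternion [x, y, z, w].
In Python, from workcell import get_obs, camera, hand_in, tip_reach gives the robot as it stands. The module is installed in compiled form; this text tells all that it offers.
- The arm moves only by the tool move_arm, never from a script. Its argument "plan" is a list of rows, each an object with "delta_pos": the shift along the tool's x, y, z in shares of 40 cm (1.0 is 40 cm), a list of three; "turn": the turn, a rotation vector about the tool's x, y, z in normalised numbers (1 is 360 degrees), a list of three; "fingers": the closure, from 0 (fully open) to 1 (shut). A call has 1 to 12 rows; each row is the pose to reach, as a shift and turn from the pose commanded when the call began, along the tool's axes at that moment; what a row does not reach only later rows make up. A row lasts 1/8 s, in which the tool goes at most 62.5 mm and 10.7 degrees, less where a joint would pass 70% of its speed; a pose out of reach is approached as far as the arm can. Shift and turn numbers lie between -1 and 1, and a call with a number outside is refused. A call with a gripper value outside its range is refused whole. The fingers move at their own pace and stop on an object; "force" is the grip in N (left out, the last holds). Time passes only in rows, so rows that repeat a pose let the fingers close. It gives the time, the measured TCP pose, the force, the opening and the grip force at its end, in the units of the state.
- get_obs(): the state, without advancing time (a new reading comes with each control period).
- camera(name): name is "scene" or "top" or "wrist"; returns a dict with "color" (420x560x3 uint8, red, green, blue), "range_z" (420x560 float32, m along the optical axis (not along the pixel's ray), 0 where there is no reading), "fx", "fy", "cx", "cy" (pixels), "R" (3x3) and "t" (3): a world point X has camera coordinates R X + t; the wrist camera has in their place "tool_from_camera" (4x4, takes a point from camera to tool coordinates, whose origin is the TCP and whose axes are the flange's). Camera axes: x right, y down, z forward; pixel columns grow to the right and rows downward; lengths in m; the calibration is good to about 2 mm. A picture is of the moment at which its call begins: read the wrist's pose just before it.
- hand_in(): hands the job in; it is judged then, once.
The state is a dict: "clock": time; "joint_pos": joint angles; "joint_velocities": joint speeds; "tau": joint torques, N m; "position": TCP position; "ee_rot": TCP orientation; "ft_force": force on the tool from outside, world axes, zero at the start; "torque": the same for the moment, N m; "grip_width": opening from 0.0 (shut) to 1.0 (fully open); "grasp_force": force on a finger pad.
Only numpy, scipy, OpenCV 4.12 (cv2) and the standard library are available. Lean on these libraries where they do the work, as an engineer would, in place of code of your own. Each camera call takes 0.05 s, during which the arm holds its last target. There are 200 camera calls.

## Working session

There is one attempt and no reset: what is moved stays moved. The work goes in short steps, Python scripts to look and compute and a tool call to move; the robot and the scene stay as the last step left them, time stands still between calls to the robot, and variables do not carry over. Pictures are saved under pics/ and viewed, at most 10 in all, crops included, and the job is handed in when it is done.

Besides the shell and the picture viewer there is one more tool, called after "Emit:" as name([rows], argument=value, ...), one row to a line, values as JSON. move_arm: Moves the arm, as the interface text tells. Its arguments: {"type":"object","properties":{"plan":{"type":"array","items":{"type":"object","properties":{"delta_pos":{"type":"array","items":{"type":"number"}},"turn":{"type":"array","items":{"type":"number"}},"fingers":{"type":"number"}}}},"force":{"type":"number"}},"required":["plan"]}

```bash
mkdir -p pics
cat > h.py <<'E'
import numpy as np, cv2
from workcell import get_obs, camera, hand_in, tip_reach
from scipy.spatial.transform import Rotation as Ro
def snap(n,f,crop=None,sc=1):
    c=camera(n); im=c["color"][:,:,::-1]
    if crop: im=im[crop[1]:crop[3],crop[0]:crop[2]]
    if sc!=1: im=cv2.resize(im,None,fx=sc,fy=sc)
    cv2.imwrite("pics/"+f,im); return c
def cloud(c):
    z=c["range_z"]; v,u=np.mgrid[:z.shape[0],:z.shape[1]]
    P=np.stack([(u-c["cx"])/c["fx"]*z,(v-c["cy"])/c["fy"]*z,z],-1)
    if "R" in c: P=(P-c["t"])@np.array(c["R"])
    P[z==0]=np.nan
    return P
E
python3 - <<'E'
from h import *
o=get_obs(); print(o)
for n in("top","scene"):
    c=snap(n,n+"0.png"); P=cloud(c); np.savez(n+"0.npz",P=P,color=c["color"],**{k:c[k] for k in("fx","fy","cx","cy","R","t")}); print(c["R"],c["t"],c["fx"])
a=cv2.imread("pics/top0.png")
E
```

```text
{'clock': 0.0, 'joint_pos': array([-1.23656388,  0.33285656, -0.06471367,  1.46096372,  0.02159383,
        1.34987551, -0.08851769]), 'joint_velocities': array([-1.01161564e-03,  1.55247333e-05, -6.65400402e-04, -1.73713149e-03,
        2.33910529e-03, -1.33928752e-03, -5.62151925e-04]), 'tau': array([ 3.42415151e-04, -6.25443149e+01,  4.94678027e-02, -3.91608882e+01,
        1.62335444e-02,  9.82636178e-03,  2.98119357e-05]), 'position': array([0.21818579, 0.58529245, 0.24151481]), 'ee_rot': array([ 1.77463573e-01,  9.84127118e-01, -6.97104608e-04, -9.76588728e-05]), 'ft_force': array([ 0.48331447, -0.023769  , -0.11478521]), 'torque': array([-0.06818433, -0.01470545,  0.01857157]), 'grasp_force': 0.0, 'grip_width': 0.9982824463032783}
[[-2.27037115e-02 -9.99741590e-01 -1.13808776e-03]
 [-9.96846790e-01  2.27245193e-02 -7.60267954e-02]
 [ 7.60330118e-02 -5.91591296e-04 -9.97105125e-01]] [-0.02946067  0.53115418  1.76430178] 525.1167025941879
[[-0.79016262  0.6128652   0.00626781]
 [ 0.43882038  0.57284812 -0.69230175]
 [-0.42787815 -0.54428052 -0.72158091]] [ 0.4241727  -0.15724676  1.46738264] 441.5487133589036
```

View pics/top0.png

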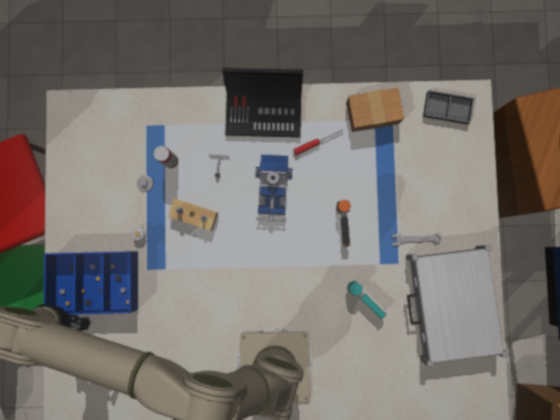

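View pics/scene0.png

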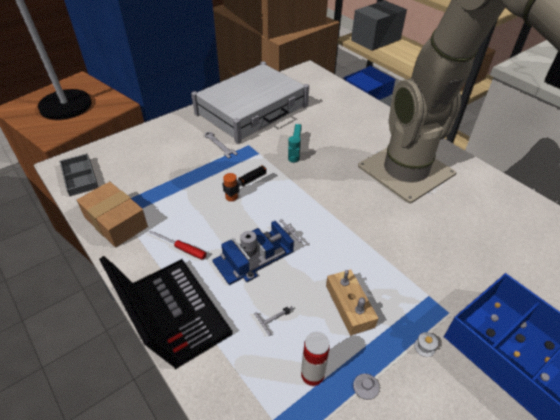

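The top view shows the stand at (193,215), the chuck at (272,178) and the orange mallet with its head at (344,205) and handle towards the robot. The scene view shows the arbors at (346,277) and (361,303). Next I measure these and crop the stand.

Run:
```python
from h import *
T=np.load("top0.npz");S=np.load("scene0.npz")
def show(D,u0,v0,u1,v1,zlo,zhi,lab):
    P=D["P"][v0:v1,u0:u1].reshape(-1,3);m=(P[:,2]>zlo)&(P[:,2]<zhi);Q=P[m]
    if len(Q): print(lab,len(Q),"mean",Q.mean(0).round(4),"min",Q.min(0).round(4),"max",Q.max(0).round(4))
    return Q
show(T,265,170,282,188,.088,.1,"chuck top");show(S,235,225,265,255,.088,.1,"chuck scn")
for D,n,b in((T,"top",(165,195,222,235)),(S,"scn",(320,260,385,335))):
    Q=show(D,*b,.055,.12,n+" arbors")
    c=cv2.kmeans(Q[:,:2].astype(np.float32),2,None,(3,50,1e-6),5,cv2.KMEANS_PP_CENTERS)
    for k in(0,1):
        q=Q[c[1].ravel()==k]; print(k,len(q),q.mean(0).round(4),np.ptp(q,axis=0).round(4),q[:,2].max().round(4))
    Q=show(D,*b,.035,.052,n+" stand"); print(cv2.minAreaRect((Q[:,:2]*1000).astype(np.float32)))
show(T,335,195,355,214,.07,.1,"mallet head top")
Q=show(T,335,211,355,250,.03,.069,"handle");r=cv2.minAreaRect((Q[:,:2]*1000).astype(np.float32));print(r, cv2.boxPoints(r))
show(S,218,170,242,203,.07,.1,"mallet head scn");show(S,236,163,272,190,.04,.069,"handle scn")
Q=show(T,255,150,290,225,.03,.075,"vice");print(cv2.minAreaRect((Q[:,:2]*1000).astype(np.float32)))
Q=show(T,0,100,560,260,.001,.4,"all")
a=cv2.resize(cv2.imread("pics/scene0.png")[255:345,310:400],None,fx=6,fy=6,interpolation=2)
cv2.imwrite("pics/st.png",a)
```

```text
chuck top 110 mean [ 0.6306 -0.0106  0.0937] min [ 0.6103 -0.0307  0.0882] max [0.6508 0.0088 0.0999]
chuck scn 169 mean [ 0.6285 -0.0049  0.0935] min [ 0.6073 -0.0278  0.0887] max [0.6489 0.0143 0.0981]
top arbors 53 mean [0.5228 0.2724 0.0769] min [0.4904 0.2119 0.055 ] max [0.5684 0.3145 0.1033]
0 34 [0.532  0.3001 0.0789] [0.0672 0.0394 0.0482] 0.1033
1 19 [0.5065 0.223  0.0735] [0.0432 0.0269 0.0445] 0.0998
top stand 757 mean [0.5197 0.2612 0.0449] min [0.4666 0.1832 0.0351] max [0.574  0.3431 0.052 ]
((519.8997802734375, 263.2432861328125), (151.73916625976562, 65.88478088378906), 70.81428527832031)
scn arbors 139 mean [0.5249 0.2819 0.0785] min [0.5004 0.2241 0.056 ] max [0.5407 0.3149 0.0977]
0 92 [0.5348 0.3089 0.0786] [0.0172 0.015  0.0404] 0.0964
1 47 [0.5055 0.2291 0.0784] [0.0088 0.0088 0.0411] 0.0977
scn stand 1395 mean [0.5223 0.2723 0.0456] min [0.4626 0.1843 0.0351] max [0.5727 0.347  0.0519]
((516.96044921875, 266.3465576171875), (154.46011352539062, 68.08051300048828), 70.65901184082031)
mallet head top 127 mean [ 0.5338 -0.243   0.0831] min [ 0.5141 -0.2617  0.070
[... 154 characters left out ...]
5, -244.25306701660156), (115.84565734863281, 32.573570251464844), 1.9589629173278809) [[ 401.8643  -229.95581]
 [ 402.97775 -262.51035]
 [ 518.75574 -258.55032]
 [ 517.6422  -225.99579]]
mallet head scn 138 mean [ 0.5334 -0.2359  0.0815] min [ 0.5113 -0.2608  0.0701] max [ 0.5513 -0.2202  0.0871]
handle scn 272 mean [ 0.4576 -0.2377  0.0519] min [ 0.3995 -0.2586  0.04  ] max [ 0.5246 -0.2176  0.0667]
vice 902 mean [ 0.5975 -0.0086  0.0532] min [ 0.4911 -0.0583  0.0304] max [0.6919 0.0469 0.075 ]
((590.6831665039062, -9.16644287109375), (97.45783233642578, 198.82803344726562), 85.62179565429688)
all 35136 mean [ 0.6399 -0.0274  0.0155] min [ 0.3443 -0.7793  0.001 ] max [0.931  0.7752 0.16  ]
```

View pics/st.png

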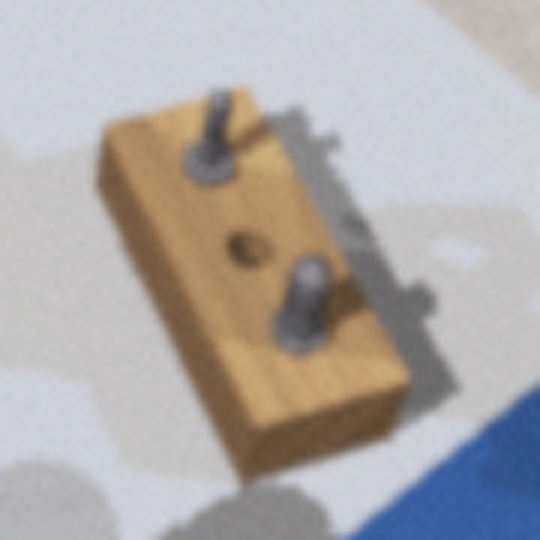

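The thick arbor is the lower one in the crop, at about (305,300), which puts it near (0.532, 0.304) in the world frame. I'm moving above it.

Careful with the scale: shifts go in shares of 40 cm and turns go in shares of 360 degrees. That gives: -0.39 m is -0.975, -0.155 m is -0.3875.

Emit:
move_arm([
  {"delta_pos": [-0.975,-0.3875,0],"turn": [0,0,0],"fingers": 0},
  {"delta_pos": [-0.975,-0.3875,0],"turn": [0,0,0],"fingers": 0},
  {"delta_pos": [-0.975,-0.3875,0],"turn": [0,0,0],"fingers": 0},
  {"delta_pos": [-0.975,-0.3875,0],"turn": [0,0,0],"fingers": 0},
  {"delta_pos": [-0.975,-0.3875,0],"turn": [0,0,0],"fingers": 0},
  {"delta_pos": [-0.975,-0.3875,0],"turn": [0,0,0],"fingers": 0},
  {"delta_pos": [-0.975,-0.3875,0],"turn": [0,0,0],"fingers": 0},
  {"delta_pos": [-0.975,-0.3875,0],"turn": [0,0,0],"fingers": 0},
  {"delta_pos": [-0.975,-0.3875,0],"turn": [0,0,0],"fingers": 0},
  {"delta_pos": [-0.975,-0.3875,0],"turn": [0,0,0],"fingers": 0},
], force=30)

```text
clock: 1.35
position: [0.5284, 0.3057, 0.2422]
ee_rot: [0.176, 0.984, 0.0, -0.0]
ft_force: [-0.7, -0.8, 0.6]
grip_width: 0.997
grasp_force: 0.0
```

```bash
cat >> h.py <<'E'
def wr(f):
    o=get_obs(); c=snap("wrist",f); P=cloud(c); M=np.array(c["tool_from_camera"])
    Pt=P@M[:3,:3].T+M[:3,3]; R=Ro.from_quat(o["ee_rot"]).as_matrix()
    return o,c,Pt,Pt@R.T+o["position"]
def dl(o,w):  # world target -> tool delta
    return (Ro.from_quat(o["ee_rot"]).as_matrix().T@(np.array(w)-o["position"])).round(4)
def st(o): print("t",round(o["clock"],2),"p",o["position"].round(4),"q",o["ee_rot"].round(4),"F",o["ft_force"].round(2),"T",o["torque"].round(2),"w",round(o["grip_width"],3),"g",round(o["grasp_force"],1))
E
python3 - <<'E'
from h import *
o,c,Pt,Pw=wr("w1.png"); st(o); np.savez("w1.npz",Pt=Pt,Pw=Pw); print(c["tool_from_camera"],c["fx"],c["cx"],c["cy"])
E
```

```text
t 1.35 p [0.5284 0.3057 0.2422] q [ 1.762e-01  9.844e-01  1.000e-04 -3.000e-04] F [-0.66 -0.83  0.56] T [ 0.01 -0.04 -0.03] w 0.997 g 0.0
[[-4.35571908e-04 -9.60879275e-01 -2.76967197e-01  6.89882467e-02]
 [ 9.99999644e-01 -6.18604754e-04  5.73471284e-04  5.35260707e-04]
 [-7.22369897e-04 -2.76966849e-01  9.60879203e-01 -1.32016619e-01]
 [ 0.00000000e+00  0.00000000e+00  0.00000000e+00  1.00000000e+00]] 297.7590176126663 279.96709269345445 212.18760946089878
```

View pics/w1.png

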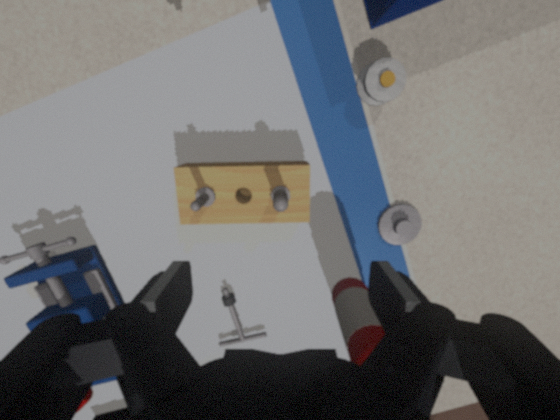

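The thick arbor is at (281,200), the thin one at (203,198), the vice lower left and the can at (355,310). I'll compute their positions.

Run:
```python
from h import *
D=np.load("w1.npz");Pw=D["Pw"]
def r(u0,v0,u1,v1,a,b,l):
    q=Pw[v0:v1,u0:u1].reshape(-1,3);q=q[(q[:,2]>a)&(q[:,2]<b)]
    if len(q): print(l,len(q),q.mean(0).round(4),q.min(0).round(4),q.max(0).round(4))
    return q
q=r(262,180,300,215,.058,.11,"thick");r(262,180,300,215,.085,.11,"thick hi")
r(185,180,218,215,.058,.11,"thin")
q=r(170,155,315,230,.04,.05,"stand");print(cv2.minAreaRect((q[:,:2]*1000).astype(np.float32)))
r(330,275,385,365,.1,.17,"can")
# hough circle fit of empty hole for stand? middle hole
o=get_obs();print("d",dl(o,[.5325,.304,.18]))
```

```text
thick 279 [0.5305 0.3054 0.0868] [0.525  0.2973 0.059 ] [0.54   0.3124 0.0967]
thick hi 200 [0.5317 0.305  0.0926] [0.5251 0.2973 0.0853] [0.54   0.3122 0.0967]
thin 177 [0.5044 0.2276 0.083 ] [0.5004 0.2214 0.0581] [0.51   0.2302 0.0965]
stand 6771 [0.5176 0.2654 0.0465] [0.4637 0.1841 0.04  ] [0.5747 0.3461 0.0499]
((519.4060668945312, 264.5870666503906), (150.23568725585938, 66.53301239013672), 70.71902465820312)
can 1157 [0.6869 0.3362 0.121 ] [0.6815 0.3165 0.1001] [0.7089 0.3589 0.1442]
d [-0.0043 -0.0001  0.0622]
```

Emit:
move_arm([
  {"delta_pos": [-0.0113,0,0.15],"turn": [0,0,0],"fingers": 0},
  {"delta_pos": [-0.0113,0,0.3],"turn": [0,0,0],"fingers": 0},
  {"delta_pos": [-0.0113,0,0.375],"turn": [0,0,0],"fingers": 0},
  {"delta_pos": [-0.0113,0,0.425],"turn": [0,0,0],"fingers": 0},
  {"delta_pos": [-0.0113,0,0.425],"turn": [0,0,0],"fingers": 0.3},
  {"delta_pos": [-0.0113,0,0.425],"turn": [0,0,0],"fingers": 1},
  {"delta_pos": [-0.0113,0,0.425],"turn": [0,0,0],"fingers": 1},
  {"delta_pos": [-0.0113,0,0.425],"turn": [0,0,0],"fingers": 1},
  {"delta_pos": [-0.0113,0,0.425],"turn": [0,0,0],"fingers": 1},
  {"delta_pos": [-0.0113,0,0.425],"turn": [0,0,0],"fingers": 1},
  {"delta_pos": [-0.0113,0,0.425],"turn": [0,0,0],"fingers": 1},
  {"delta_pos": [-0.0113,0,0.425],"turn": [0,0,0],"fingers": 1},
], force=40)

```text
clock: 2.9
position: [0.5343, 0.303, 0.0733]
ee_rot: [0.177, 0.984, 0.001, 0.001]
ft_force: [-0.9, -0.7, 6.7]
grip_width: 0.174
grasp_force: 39.0
```

In the tool's units: -0.26 m is -0.65, -0.18 m is -0.45.

Emit:
move_arm([
  {"delta_pos": [0,0,-0.15],"turn": [0,0,0],"fingers": 1},
  {"delta_pos": [0,0,-0.3],"turn": [0,0,0],"fingers": 1},
  {"delta_pos": [0,0,-0.45],"turn": [0,0,0],"fingers": 1},
  {"delta_pos": [-0.075,-0.0875,-0.45],"turn": [0,0,0],"fingers": 1},
  {"delta_pos": [-0.175,-0.1925,-0.45],"turn": [0,0,0],"fingers": 1},
  {"delta_pos": [-0.275,-0.3,-0.45],"turn": [0,0,0],"fingers": 1},
  {"delta_pos": [-0.375,-0.41,-0.45],"turn": [0,0,0],"fingers": 1},
  {"delta_pos": [-0.475,-0.52,-0.45],"turn": [0,0,0],"fingers": 1},
  {"delta_pos": [-0.55,-0.6,-0.45],"turn": [0,0,0],"fingers": 1},
  {"delta_pos": [-0.5875,-0.65,-0.45],"turn": [0,0,0],"fingers": 1},
  {"delta_pos": [-0.5875,-0.65,-0.45],"turn": [0,0,0],"fingers": 1},
  {"delta_pos": [-0.5875,-0.65,-0.45],"turn": [0,0,0],"fingers": 1},
])

```text
clock: 4.4
position: [0.663, -0.0218, 0.252]
ee_rot: [0.177, 0.984, 0.0, -0.0]
ft_force: [-0.3, 0.4, -1.4]
grip_width: 0.17
grasp_force: 40.5
```

Run:
```python
from h import *
o,c,Pt,Pw=wr("w2.png"); st(o); np.savez("w2.npz",Pt=Pt,Pw=Pw,col=c["color"])
```

```text
t 4.4 p [ 0.663  -0.0218  0.252 ] q [ 1.769e-01  9.842e-01  3.000e-04 -3.000e-04] F [-0.31  0.41 -1.4 ] T [-0.    0.06 -0.01] w 0.17 g 40.5
```

View pics/w2.png

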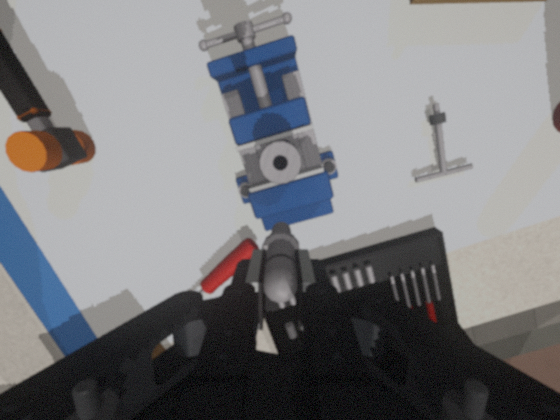

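The bore is at about (280,162) and the arbor's taper end at about (281,228). Fitting both.

```bash
cat > fit.py <<'E'
from h import *
def bore(Pt,Pw,col,s=(245,125,315,200)):
    u0,v0,u1,v1=s; g=cv2.cvtColor(col,cv2.COLOR_RGB2GRAY)[v0:v1,u0:u1]; W=Pw[v0:v1,u0:u1]; T=Pt[v0:v1,u0:u1]
    m=(abs(W[...,2]-.094)<.006)
    q=W[m]; (c,r)=cv2.minEnclosingCircle((q[:,:2]*1000).astype(np.float32)); print("face minEncl",np.round(c,2),r,"mean",q.mean(0).round(4))
    return g,m,W,T
E
python3 - <<'E'
from fit import *
D=np.load("w2.npz"); Pt,Pw,col=D["Pt"],D["Pw"],D["col"]
g,m,W,T=bore(Pt,Pw,col)
c=camera("wrist"); M=np.array(c["tool_from_camera"]); o=get_obs(); R=Ro.from_quat(o["ee_rot"]).as_matrix()
def ray(u,v,zw):
    d=R@M[:3,:3]@np.array([(u-c["cx"])/c["fx"],(v-c["cy"])/c["fy"],1]); p=R@M[:3,3]+o["position"]
    return p+d*(zw-p[2])/d[2]
# dark bore blob
roi=g[20:60,18:52]; print(roi[::2,::2])
t=(roi<60).astype(np.uint8); n,l,s,ce=cv2.connectedComponentsWithStats(t)
for k in range(1,n):
    if s[k,4]>20: print(s[k],ce[k]+[245+18,125+20],ray(*(ce[k]+[263,145]),.094).round(4))
# arbor in tool frame
q=Pt.reshape(-1,3); q=q[(abs(q[:,0])<.02)&(abs(q[:,1])<.02)&(q[:,2]>.02)&(q[:,2]<.08)]
for a in np.arange(.02,.075,.005):
    s=q[(q[:,2]>=a)&(q[:,2]<a+.005)]
    if len(s)>3: print(a.round(3),len(s),s.min(0).round(4),s.max(0).round(4))
E
```

```text
face minEncl [629.96  -9.23] 20.97242546081543 mean [ 0.6294 -0.009   0.0945]
[[ 91  93 103 131 146 154 155 153 152 153 155 151 150 142 131  99  92]
 [ 93 110 141 150 152 154 152 151 154 156 154 150 149 149 151 137 107]
 [105 141 155 151 151 155 153 152 154 153 150 151 145 151 151 154 139]
 [137 156 152 150 152 154 155 155 151 153 151 155 149 151 151 153 150]
 [153 156 151 153 153 153 155 151 150 147 151 151 151 154 152 152 149]
 [154 154 149 153 155 154 140 119  99 107 133 146 150 153 154 149 150]
 [156 153 150 156 155 143  91  57  51  47  57 105 143 154 152 149 153]
 [155 148 153 153 153 121  53  48  36  43  44  58 123 150 150 152 151]
 [155 152 154 153 148  93  48  41  45  38  38  45 102 150 153 149 152]
 [155 149 155 155 147  88  43  48  46  43  44  48 101 150 147 147 151]
 [151 153 153 155 150 107  50  45  49  46  49  50 116 149 150 149 150]
 [153 152 156 156 153 135  80  47  41  43  48  88 143 153 150 152 151]
 [152 155 151 152 155 152 132 100  74  72 108 137 153 149 149 151 148]
 [149 155 155 154 153 152 151 150 142 141 148 152 153 150 152 151 150]
 [138 153 156 152 153 153 15
[... 178 characters left out ...]
1 157]
 [ 89  87 104 137 148 150 152 150 150 151 151 150 152 146 143 134 137]
 [ 78  79  81 101 129 141 148 149 151 152 149 147 136 108  92  81  75]
 [ 93 102 126 144 154 152 146 140 126 116 106 100  83  73  77  78  80]]
[ 11  12  13  12 120] [279.90833333 162.38333333] [ 0.63   -0.0082  0.094 ]
0.02 340 [ 0.0029 -0.01    0.02  ] [0.0126 0.0108 0.025 ]
0.025 33 [ 0.0032 -0.0102  0.025 ] [0.0125 0.0103 0.028 ]
0.035 14 [ 0.0072 -0.0024  0.0366] [0.0089 0.0055 0.0398]
0.04 39 [ 0.0051 -0.005   0.0402] [0.0086 0.0069 0.0449]
0.045 43 [ 0.0028 -0.0058  0.045 ] [0.0084 0.0071 0.05  ]
0.05 35 [ 0.0034 -0.0053  0.0501] [0.0082 0.0066 0.0549]
0.055 24 [ 0.0023 -0.0054  0.0551] [0.0079 0.0067 0.059 ]
```

In the tool's units: 0.093 m is 0.2325, 0.08 m is 0.2.

Emit:
move_arm([
  {"delta_pos": [0.085,0.0013,0],"turn": [0,0,0],"fingers": 1},
  {"delta_pos": [0.085,0.0013,0.1],"turn": [0,0,0],"fingers": 1},
  {"delta_pos": [0.085,0.0013,0.2],"turn": [0,0,0],"fingers": 1},
  {"delta_pos": [0.085,0.0013,0.2325],"turn": [0,0,0],"fingers": 1},
  {"delta_pos": [0.085,0.0013,0.2325],"turn": [0,0,0],"fingers": 1},
  {"delta_pos": [0.085,0.0013,0.2325],"turn": [0,0,0],"fingers": 1},
])

```text
clock: 5.25
position: [0.6325, -0.0106, 0.1612]
ee_rot: [0.177, 0.984, 0.0, 0.001]
ft_force: [-0.3, -0.0, -1.2]
grip_width: 0.17
grasp_force: 40.5
```

Run:
```python
from h import *
o,c,Pt,Pw=wr("w3.png"); st(o)
cv2.imwrite("pics/w3c.png",cv2.resize(cv2.imread("pics/w3.png")[150:330,190:370],None,fx=3.3,fy=3.3,interpolation=2))
```

```text
t 5.25 p [ 0.6325 -0.0106  0.1612] q [1.774e-01 9.841e-01 3.000e-04 1.300e-03] F [-0.32 -0.04 -1.16] T [-0.01  0.05  0.03] w 0.17 g 40.5
```

View pics/w3c.png

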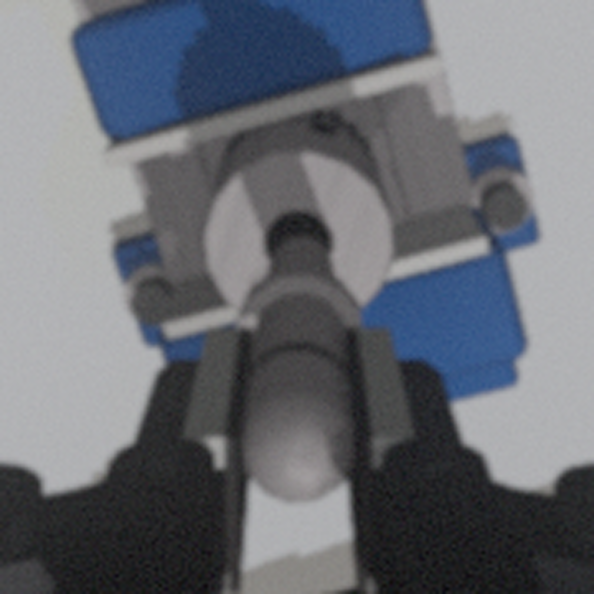

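The crop shows the taper end at (300,260), just in front of the bore at (299,235) and well aligned sideways. I'll correct 1.5 mm in x and descend with force checks.

In the tool's units: 0.013 m is 0.0325, 0.0015 m is 0.0038.

Emit:
move_arm([
  {"delta_pos": [0.0038,0.0008,0],"turn": [0,0,0],"fingers": 1},
  {"delta_pos": [0.0038,0.0008,0.015],"turn": [0,0,0],"fingers": 1},
  {"delta_pos": [0.0038,0.0008,0.025],"turn": [0,0,0],"fingers": 1},
  {"delta_pos": [0.0038,0.0008,0.0325],"turn": [0,0,0],"fingers": 1},
  {"delta_pos": [0.0038,0.0008,0.0325],"turn": [0,0,0],"fingers": 1},
])

```text
clock: 5.92
position: [0.6301, -0.01, 0.1459]
ee_rot: [0.177, 0.984, -0.0, -0.0]
ft_force: [0.3, -0.4, -1.5]
grip_width: 0.172
grasp_force: 40.5
```

Emit:
move_arm([
  {"delta_pos": [0,0,0.01],"turn": [0,0,0],"fingers": 1},
  {"delta_pos": [0,0,0.02],"turn": [0,0,0],"fingers": 1},
  {"delta_pos": [0,0,0.0263],"turn": [0,0,0],"fingers": 1},
  {"delta_pos": [0,0,0.0263],"turn": [0,0,0],"fingers": 1},
])

```text
clock: 6.42
position: [0.6303, -0.0101, 0.1356]
ee_rot: [0.178, 0.984, -0.0, 0.0]
ft_force: [1.9, -0.8, -2.6]
grip_width: 0.174
grasp_force: 40.4
```

In the tool's units: 0.0025 m is 0.0063, 0.0015 m is 0.0038.

Emit:
move_arm([
  {"delta_pos": [-0.0008,0,0.0038],"turn": [0,0,0],"fingers": 1},
  {"delta_pos": [-0.0008,0,0.0063],"turn": [0,0,0],"fingers": 1},
  {"delta_pos": [-0.0008,0,0.0063],"turn": [0,0,0],"fingers": 1},
])

```text
clock: 6.8
position: [0.6305, -0.0101, 0.1332]
ee_rot: [0.178, 0.984, -0.0, 0.0]
ft_force: [2.1, -1.7, -1.3]
grip_width: 0.17
grasp_force: 40.4
```

In the tool's units: 0.0025 m is 0.0063, 0.0015 m is 0.0038.

Emit:
move_arm([
  {"delta_pos": [-0.0008,0,0.0038],"turn": [0,0,0],"fingers": 1},
  {"delta_pos": [-0.0008,0,0.0063],"turn": [0,0,0],"fingers": 1},
  {"delta_pos": [-0.0008,0,0.0063],"turn": [0,0,0],"fingers": 1},
])

```text
clock: 7.18
position: [0.6308, -0.0102, 0.1309]
ee_rot: [0.178, 0.984, 0.0, 0.0]
ft_force: [0.6, -1.9, 1.0]
grip_width: 0.167
grasp_force: 40.6
```

In the tool's units: 0.001 m is 0.0025.

Emit:
move_arm([
  {"delta_pos": [0,0,0.0025],"turn": [0,0,0],"fingers": 1},
  {"delta_pos": [0,0,0.0025],"turn": [0,0,0],"fingers": 1},
])

```text
clock: 7.42
position: [0.6309, -0.0102, 0.1302]
ee_rot: [0.177, 0.984, 0.0, 0.0]
ft_force: [-0.8, -1.5, 4.7]
grip_width: 0.17
grasp_force: 40.9
```

In the tool's units: 0.0008 m is 0.002, 0.0005 m is 0.0013.

Emit:
move_arm([
  {"delta_pos": [0,0.0013,0.002],"turn": [0,0,0],"fingers": 1},
  {"delta_pos": [0,0.0013,0.002],"turn": [0,0,0],"fingers": 1},
])

```text
clock: 7.68
position: [0.6311, -0.0101, 0.1296]
ee_rot: [0.178, 0.984, -0.0, 0.0]
ft_force: [-2.0, -3.0, 7.8]
grip_width: 0.175
grasp_force: 41.2
```

In the tool's units: -0.12 m is -0.3, -0.08 m is -0.2.

Emit:
move_arm([
  {"delta_pos": [0,0,0],"turn": [0,0,0],"fingers": 0.3},
  {"delta_pos": [0,0,0],"turn": [0,0,0],"fingers": 0.3},
  {"delta_pos": [0,0,0],"turn": [0,0,0],"fingers": 0},
  {"delta_pos": [0,0,0],"turn": [0,0,0],"fingers": 0},
  {"delta_pos": [0,0,0],"turn": [0,0,0],"fingers": 0},
  {"delta_pos": [0,0,0],"turn": [0,0,0],"fingers": 0},
  {"delta_pos": [0,0,-0.075],"turn": [0,0,0],"fingers": 0},
  {"delta_pos": [0,0,-0.2],"turn": [0,0,0],"fingers": 0},
  {"delta_pos": [0.075,0,-0.3],"turn": [0,0,0],"fingers": 0},
  {"delta_pos": [0.075,0,-0.3],"turn": [0,0,0],"fingers": 0},
  {"delta_pos": [0.075,0,-0.3],"turn": [0,0,0],"fingers": 0},
])

```text
clock: 9.05
position: [0.6027, 0.0009, 0.2487]
ee_rot: [0.177, 0.984, 0.0, -0.0]
ft_force: [0.5, -0.5, 0.0]
grip_width: 0.996
grasp_force: 0.0
```

Run:
```python
from h import *
o,c,Pt,Pw=wr("w4.png"); st(o)
def sl(P,lab,cx,cy):
    q=P.reshape(-1,3);q=q[(np.hypot(q[:,0]-cx,q[:,1]-cy)<.02)]
    for a in (.112,.12,.13,.14,.148):
        s=q[(q[:,2]>=a)&(q[:,2]<a+.008)]
        if len(s)>3: print(lab,a,len(s),s.mean(0).round(4),s.min(0).round(4),s.max(0).round(4))
    print(np.percentile(q[:,2],[99,100]))
sl(Pw,"wr",.63,-.009); sl(cloud(snap("scene","s4.png")),"sc",.63,-.006)
# mallet
m=Pw[...,2]; q=Pw.reshape(-1,3); q=q[(q[:,1]<-.15)&(q[:,1]>-.32)&(q[:,0]>.38)&(q[:,0]<.58)&(q[:,2]>.03)]; print(len(q)); 
if len(q): print(q.min(0),q.max(0))
```

```text
t 9.05 p [0.6027 0.0009 0.2487] q [ 1.774e-01  9.841e-01  1.000e-04 -1.000e-04] F [ 0.52 -0.52  0.03] T [-0.01 -0.01  0.03] w 0.996 g 0.0
wr 0.112 41 [ 0.624  -0.0072  0.1162] [ 0.6214 -0.016   0.1123] [ 0.6295 -0.0013  0.1199]
wr 0.12 47 [ 0.6239 -0.0069  0.1238] [ 0.6217 -0.0156  0.12  ] [ 0.6294 -0.0013  0.1275]
wr 0.13 55 [ 0.6241 -0.0069  0.1338] [ 0.6213 -0.015   0.1301] [ 0.6333 -0.0013  0.1377]
wr 0.14 107 [ 0.6253 -0.0076  0.1451] [ 0.6214 -0.0162  0.1401] [ 0.6351 -0.0015  0.148 ]
wr 0.148 175 [ 0.6289 -0.0089  0.1502] [ 0.6227 -0.0154  0.148 ] [ 0.6357 -0.0023  0.1534]
[0.15194579 0.15341302]
sc 0.112 13 [ 0.631  -0.0021  0.1157] [ 0.6252 -0.0092  0.1122] [0.6351 0.002  0.1198]
sc 0.12 15 [ 0.6305 -0.0025  0.124 ] [ 0.6238 -0.008   0.1201] [0.6356 0.0009 0.1272]
sc 0.13 13 [ 0.63   -0.0028  0.1334] [ 0.6236 -0.0084  0.1301] [0.6352 0.0028 0.1375]
sc 0.14 18 [ 0.6287 -0.0033  0.1443] [ 0.6215 -0.0116  0.1407] [0.6341 0.0026 0.1478]
sc 0.148 15 [ 0.6285 -0.0055  0.15  ] [ 0.6227 -0.0103  0.1482] [ 6.343e-01 -6.000e-04  1.519e-01]
[0.6244407 0.6260446]
5386
[ 0.39994402 -0.26173101  0.03000075] [ 0.55357636 -0.22067308  0.08648527]
```

Run:
```python
from h import *
o,c,Pt,Pw=wr("w5.png")
q=Pw.reshape(-1,3); q=q[(q[:,1]<-.15)&(q[:,1]>-.32)&(q[:,0]>.38)&(q[:,0]<.58)&(q[:,2]>.02)]
h=q[(q[:,2]>.078)]; print("head",h.mean(0).round(4),cv2.minEnclosingCircle((h[:,:2]*1000).astype(np.float32)))
g=q[(q[:,0]<.495)&(q[:,2]>.05)]; print("grip top",len(g),g.mean(0).round(4),g.min(0).round(4),g.max(0).round(4))
print(cv2.minAreaRect((g[:,:2]*1000).astype(np.float32)))
vx=cv2.fitLine(g[:,:2].astype(np.float32),2,0,.01,.01).ravel(); print("line",vx,np.arctan2(vx[1],vx[0]))
print(Ro.from_quat(o["ee_rot"]).as_matrix().round(3))
for x in (.41,.43,.45,.47,.49):
    s=g[abs(g[:,0]-x)<.005]; print(x,len(s),s[:,1].min().round(4),s[:,1].max().round(4),np.median(s[:,2]).round(4))
```

```text
head [ 0.533  -0.2395  0.0839] ((532.8143920898438, -241.9379425048828), 20.932876586914062)
grip top 1557 [ 0.4591 -0.242   0.0544] [ 0.409  -0.2578  0.05  ] [ 0.495  -0.2314  0.0575]
((452.3900451660156, -245.15591430664062), (85.91153717041016, 24.626338958740234), 2.3705029487609863)
line [ 0.9996342  -0.02704609  0.45911607 -0.2420071 ] -0.02704939
[[-0.937  0.35  -0.002]
 [ 0.35   0.937 -0.   ]
 [ 0.002 -0.001 -1.   ]]
0.41 13 -0.2379 -0.2358 0.0512
0.43 143 -0.2492 -0.234 0.0544
0.45 234 -0.257 -0.233 0.0549
0.47 223 -0.2568 -0.2322 0.055
0.49 214 -0.2549 -0.2314 0.055
```

In the tool's units: -0.272 m is -0.68, -0.05 m is -0.125, -0.4 rad is -0.0637.

Emit:
move_arm([
  {"delta_pos": [0.0125,-0.125,0],"turn": [0,0,-0.0159],"fingers": 0},
  {"delta_pos": [0.025,-0.25,0],"turn": [0,0,-0.0318],"fingers": 0},
  {"delta_pos": [0.0375,-0.375,0],"turn": [0,0,-0.0477],"fingers": 0},
  {"delta_pos": [0.05,-0.5,0.05],"turn": [0,0,-0.0637],"fingers": 0},
  {"delta_pos": [0.0625,-0.625,0.125],"turn": [0,0,-0.0637],"fingers": 0},
  {"delta_pos": [0.0708,-0.68,0.2],"turn": [0,0,-0.0637],"fingers": 0},
  {"delta_pos": [0.0708,-0.68,0.25],"turn": [0,0,-0.0637],"fingers": 0},
  {"delta_pos": [0.0708,-0.68,0.25],"turn": [0,0,-0.0637],"fingers": 0},
  {"delta_pos": [0.0708,-0.68,0.25],"turn": [0,0,-0.0637],"fingers": 0},
])

```text
clock: 10.32
position: [0.4818, -0.2441, 0.1494]
ee_rot: [-0.022, 1.0, -0.0, 0.0]
ft_force: [0.5, -0.6, 0.3]
grip_width: 0.997
grasp_force: 0.0
```

Run:
```python
from h import *
o,c,Pt,Pw=wr("w6.png"); st(o); print(Ro.from_quat(o["ee_rot"]).as_matrix().round(3))
q=Pw.reshape(-1,3); q=q[(q[:,1]<-.2)&(q[:,1]>-.28)&(q[:,0]>.38)&(q[:,0]<.58)&(q[:,2]>.05)&(q[:,2]<.1)]
h=q[q[:,2]>.078]; print("head",len(h),cv2.minEnclosingCircle((h[:,:2]*1000).astype(np.float32)))
for x in (.43,.45,.47,.49):
    s=q[(abs(q[:,0]-x)<.005)]
    if len(s): print(x,len(s),s[:,1].min().round(4),s[:,1].max().round(4),np.median(s[:,2]).round(4))
print(dl(o,[.481,-.2441,.034]))
```

```text
t 10.32 p [ 0.4818 -0.2441  0.1494] q [-2.180e-02  9.998e-01 -1.000e-04  1.000e-04] F [ 0.47 -0.63  0.3 ] T [-0.    0.01 -0.  ] w 0.997 g 0.0
[[-0.999 -0.044  0.   ]
 [-0.044  0.999 -0.   ]
 [-0.    -0.    -1.   ]]
head 2169 ((532.7700805664062, -242.25201416015625), 20.5833797454834)
0.43 430 -0.2592 -0.2353 0.0551
0.45 399 -0.2579 -0.2341 0.0551
0.47 375 -0.2574 -0.2331 0.0552
0.49 341 -0.2559 -0.232 0.0554
[0.0008 0.     0.1154]
```

In the tool's units: 0.1154 m is 0.2885, 0.0008 m is 0.002, -0.008 rad is -0.0013.

Emit:
move_arm([
  {"delta_pos": [0.002,-0.0013,0.125],"turn": [0,0,-0.0013],"fingers": 0},
  {"delta_pos": [0.002,-0.0013,0.225],"turn": [0,0,-0.0013],"fingers": 0},
  {"delta_pos": [0.002,-0.0013,0.2885],"turn": [0,0,-0.0013],"fingers": 0},
  {"delta_pos": [0.002,-0.0013,0.2885],"turn": [0,0,-0.0013],"fingers": 0.3},
  {"delta_pos": [0.002,-0.0013,0.2885],"turn": [0,0,-0.0013],"fingers": 1},
  {"delta_pos": [0.002,-0.0013,0.2885],"turn": [0,0,-0.0013],"fingers": 1},
  {"delta_pos": [0.002,-0.0013,0.2885],"turn": [0,0,-0.0013],"fingers": 1},
  {"delta_pos": [0.002,-0.0013,0.2885],"turn": [0,0,-0.0013],"fingers": 1},
  {"delta_pos": [0.002,-0.0013,0.2885],"turn": [0,0,-0.0013],"fingers": 1},
  {"delta_pos": [0.002,-0.0013,0.2885],"turn": [0,0,-0.0013],"fingers": 1},
], force=115)

```text
clock: 11.62
position: [0.4815, -0.2449, 0.0351]
ee_rot: [-0.026, 1.0, -0.0, 0.001]
ft_force: [-2.4, 0.9, 7.1]
grip_width: 0.262
grasp_force: 112.2
```

In the tool's units: -0.235 m is -0.5875, -0.215 m is -0.5375.

Emit:
move_arm([
  {"delta_pos": [0,0,-0.05],"turn": [0,0,0],"fingers": 1},
  {"delta_pos": [0,0,-0.15],"turn": [0,0,0],"fingers": 1},
  {"delta_pos": [0,0,-0.3],"turn": [0,0,0],"fingers": 1},
  {"delta_pos": [0,0,-0.425],"turn": [0,0,0],"fingers": 1},
  {"delta_pos": [-0.025,0.05,-0.5375],"turn": [0,0,0],"fingers": 1},
  {"delta_pos": [-0.075,0.15,-0.5875],"turn": [0,0,0],"fingers": 1},
  {"delta_pos": [-0.125,0.275,-0.5875],"turn": [0,0,0],"fingers": 1},
  {"delta_pos": [-0.175,0.375,-0.5875],"turn": [0,0,0],"fingers": 1},
  {"delta_pos": [-0.225,0.475,-0.5875],"turn": [0,0,0],"fingers": 1},
  {"delta_pos": [-0.2625,0.5375,-0.5875],"turn": [0,0,0],"fingers": 1},
  {"delta_pos": [-0.2725,0.57,-0.5875],"turn": [0,0,0],"fingers": 1},
  {"delta_pos": [-0.2725,0.57,-0.5875],"turn": [0,0,0],"fingers": 1},
])

```text
clock: 13.12
position: [0.5773, -0.0112, 0.2683]
ee_rot: [-0.026, 1.0, -0.0, -0.0]
ft_force: [-0.7, -0.1, -5.0]
grip_width: 0.261
grasp_force: 113.4
```

Run:
```python
from h import *
o=get_obs(); st(o); c=snap("scene","s6.png",(170,130,330,290),3.5)
P=cloud(c).reshape(-1,3); q=P[(abs(P[:,0]-.63)<.05)&(abs(P[:,1])<.05)&(P[:,2]>.18)]; print(q.min(0).round(4),q.max(0).round(4))
# mallet pitch: black grip top/ orange points
```

```text
t 13.12 p [ 0.5773 -0.0112  0.2683] q [-2.600e-02  9.997e-01 -1.000e-04 -4.000e-04] F [-0.7  -0.08 -4.95] T [-0.02  0.18 -0.  ] w 0.261 g 113.4
[ 0.58   -0.0499  0.2312] [0.6483 0.0497 0.6514]
```

View pics/s6.png

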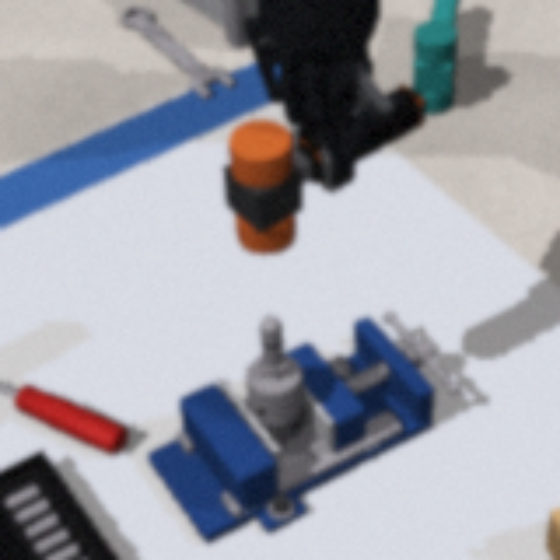

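The mallet is held upright above the chuck, its lower face at (265,245) in the crop and the arbor top at (270,322). First tap: approach to about 15 mm above, then down at 0.1 m/s.

In the tool's units: 0.085 m is 0.2125, 0.03 m is 0.075.

Emit:
move_arm([
  {"delta_pos": [-0.003,0,0.075],"turn": [0,0,0],"fingers": 1},
  {"delta_pos": [-0.003,0,0.1375],"turn": [0,0,0],"fingers": 1},
  {"delta_pos": [-0.003,0,0.15],"turn": [0,0,0],"fingers": 1},
  {"delta_pos": [-0.003,0,0.15],"turn": [0,0,0],"fingers": 1},
  {"delta_pos": [-0.003,0,0.1813],"turn": [0,0,0],"fingers": 1},
  {"delta_pos": [-0.003,0,0.2125],"turn": [0,0,0],"fingers": 1},
])

```text
clock: 13.92
position: [0.5794, -0.0114, 0.1837]
ee_rot: [-0.026, 1.0, 0.0, 0.001]
ft_force: [-2.9, -0.7, 21.5]
grip_width: 0.267
grasp_force: 117.0
```

In the tool's units: -0.025 m is -0.0625, -0.0125 m is -0.0313.

Emit:
move_arm([
  {"delta_pos": [0,0,-0.0625],"turn": [0,0,0],"fingers": 1},
  {"delta_pos": [0,0,-0.0625],"turn": [0,0,0],"fingers": 1},
  {"delta_pos": [0,0,-0.0625],"turn": [0,0,0],"fingers": 1},
  {"delta_pos": [0,0,-0.0313],"turn": [0,0,0],"fingers": 1},
  {"delta_pos": [0,0,0],"turn": [0,0,0],"fingers": 1},
  {"delta_pos": [0,0,0.0075],"turn": [0,0,0],"fingers": 1},
])

```text
clock: 14.68
position: [0.5803, -0.0113, 0.1819]
ee_rot: [-0.026, 1.0, 0.0, 0.002]
ft_force: [-7.1, -0.8, 22.1]
grip_width: 0.26
grasp_force: 117.3
```

In the tool's units: -0.027 m is -0.0675, -0.002 m is -0.005.

Emit:
move_arm([
  {"delta_pos": [0,0,-0.0675],"turn": [0,0,0],"fingers": 1},
  {"delta_pos": [0,0,-0.0675],"turn": [0,0,0],"fingers": 1},
  {"delta_pos": [0,0,-0.0675],"turn": [0,0,0],"fingers": 1},
  {"delta_pos": [0,0,-0.0363],"turn": [0,0,0],"fingers": 1},
  {"delta_pos": [0,0,-0.005],"turn": [0,0,0],"fingers": 1},
  {"delta_pos": [0,0,0.005],"turn": [0,0,0],"fingers": 1},
])

```text
clock: 15.42
position: [0.5807, -0.0114, 0.1809]
ee_rot: [-0.025, 1.0, 0.0, 0.003]
ft_force: [-12.2, -0.7, 35.2]
grip_width: 0.265
grasp_force: 119.1
```

Run:
```python
from h import *
st(get_obs()); c=snap("scene","s7.png",(170,130,330,290),3.5)
```

```text
t 15.43 p [ 0.5807 -0.0114  0.1809] q [-2.550e-02  9.997e-01  4.000e-04  2.500e-03] F [-12.21  -0.74  35.23] T [0.09 1.14 0.01] w 0.265 g 119.1
```

View pics/s7.png

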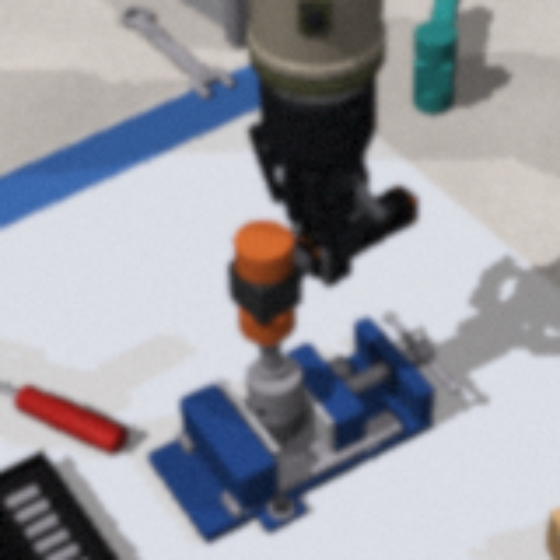

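In the tool's units: -0.025 m is -0.0625, -0.0125 m is -0.0313.

Emit:
move_arm([
  {"delta_pos": [0,0,-0.0625],"turn": [0,0,0],"fingers": 1},
  {"delta_pos": [0,0,-0.0625],"turn": [0,0,0],"fingers": 1},
  {"delta_pos": [0,0,-0.0625],"turn": [0,0,0],"fingers": 1},
  {"delta_pos": [0,0,-0.0313],"turn": [0,0,0],"fingers": 1},
  {"delta_pos": [0,0,0],"turn": [0,0,0],"fingers": 1},
])

```text
clock: 16.1
position: [0.5797, -0.0113, 0.1791]
ee_rot: [-0.026, 1.0, 0.0, 0.001]
ft_force: [-14.7, -0.8, 39.5]
grip_width: 0.264
grasp_force: 120.7
```

In the tool's units: -0.025 m is -0.0625, -0.0125 m is -0.0313.

Emit:
move_arm([
  {"delta_pos": [0,0,-0.0625],"turn": [0,0,0],"fingers": 1},
  {"delta_pos": [0,0,-0.0625],"turn": [0,0,0],"fingers": 1},
  {"delta_pos": [0,0,-0.0625],"turn": [0,0,0],"fingers": 1},
  {"delta_pos": [0,0,-0.0313],"turn": [0,0,0],"fingers": 1},
  {"delta_pos": [0,0,0],"turn": [0,0,0],"fingers": 1},
])

```text
clock: 16.73
position: [0.5792, -0.0113, 0.1782]
ee_rot: [-0.026, 1.0, 0.0, 0.0]
ft_force: [-10.4, 0.9, 41.9]
grip_width: 0.26
grasp_force: 121.3
```

In the tool's units: -0.09 m is -0.225, -0.07 m is -0.175.

Emit:
move_arm([
  {"delta_pos": [0,0,-0.075],"turn": [0,0,0],"fingers": 1},
  {"delta_pos": [0,0,-0.175],"turn": [0,0,0],"fingers": 1},
  {"delta_pos": [0,0,-0.225],"turn": [0,0,0],"fingers": 1},
  {"delta_pos": [0,0,-0.225],"turn": [0,0,0],"fingers": 1},
])

```text
clock: 17.23
position: [0.5794, -0.0114, 0.2687]
ee_rot: [-0.026, 1.0, 0.0, 0.001]
ft_force: [-0.9, -0.3, -4.7]
grip_width: 0.263
grasp_force: 115.3
```

Run:
```python
from h import *
st(get_obs()); c=snap("scene","s8.png",(170,130,330,290),3.5)
P=cloud(c);q=P.reshape(-1,3)
a=q[(np.hypot(q[:,0]-.63,q[:,1]+.005)<.015)&(q[:,2]>.1)&(q[:,2]<.2)]; print("arbor top",np.sort(a[:,2])[-12:].round(4))
a4=cv2.imread("pics/s4.png")
C=c["color"].astype(int); o=(C[...,0]>150)&(C[...,1]<130)&(C[...,2]<80)&(P[...,2]>.15); s=P[o]; print("orange",len(s),s.min(0).round(4),s.max(0).round(4))
lo=s[s[:,2]<np.percentile(s[:,2],35)];hi=s[(s[:,2]>s[:,2].max()-.02)&(s[:,2]<s[:,2].max()-.006)];print(lo.mean(0),hi.mean(0))
```

```text
t 17.23 p [ 0.5794 -0.0114  0.2687] q [-2.560e-02  9.997e-01  1.000e-04  8.000e-04] F [-0.88 -0.26 -4.68] T [-0.05  0.19  0.01] w 0.263 g 115.3
arbor top [0.1446 0.1449 0.1449 0.1453 0.1454 0.1456 0.1457 0.1458 0.1464 0.147
 0.1471 0.1496]
orange 169 [ 0.6087 -0.0242  0.2417] [0.6512 0.0109 0.3236]
[ 0.63216411 -0.0045531   0.29879222] [ 0.64592154 -0.00644728  0.3168121 ]
```

View pics/s8.png

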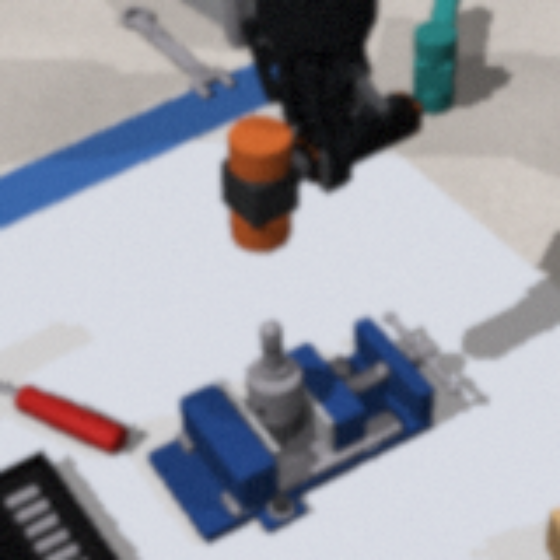

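In the tool's units: 0.09 m is 0.225, 0.0775 m is 0.1938.

Emit:
move_arm([
  {"delta_pos": [0,0,0.1],"turn": [0,0,0],"fingers": 1},
  {"delta_pos": [0,0,0.1625],"turn": [0,0,0],"fingers": 1},
  {"delta_pos": [0,0,0.1625],"turn": [0,0,0],"fingers": 1},
  {"delta_pos": [0,0,0.1625],"turn": [0,0,0],"fingers": 1},
  {"delta_pos": [0,0,0.1938],"turn": [0,0,0],"fingers": 1},
  {"delta_pos": [0,0,0.225],"turn": [0,0,0],"fingers": 1},
])

```text
clock: 18.02
position: [0.5791, -0.0113, 0.1782]
ee_rot: [-0.026, 1.0, 0.0, 0.0]
ft_force: [-10.2, -0.2, 18.6]
grip_width: 0.26
grasp_force: 118.7
```

In the tool's units: -0.025 m is -0.0625, -0.0125 m is -0.0313.

Emit:
move_arm([
  {"delta_pos": [0,0,-0.0625],"turn": [0,0,0],"fingers": 1},
  {"delta_pos": [0,0,-0.0625],"turn": [0,0,0],"fingers": 1},
  {"delta_pos": [0,0,-0.0625],"turn": [0,0,0],"fingers": 1},
  {"delta_pos": [0,0,-0.0313],"turn": [0,0,0],"fingers": 1},
  {"delta_pos": [0,0,0],"turn": [0,0,0],"fingers": 1},
])

```text
clock: 18.65
position: [0.5785, -0.0113, 0.1771]
ee_rot: [-0.026, 1.0, 0.0, -0.001]
ft_force: [-11.4, -0.4, 38.3]
grip_width: 0.264
grasp_force: 121.3
```

In the tool's units: -0.09 m is -0.225, -0.07 m is -0.175.

Emit:
move_arm([
  {"delta_pos": [0,0,-0.075],"turn": [0,0,0],"fingers": 1},
  {"delta_pos": [0,0,-0.175],"turn": [0,0,0],"fingers": 1},
  {"delta_pos": [0,0,-0.225],"turn": [0,0,0],"fingers": 1},
  {"delta_pos": [0,0,-0.225],"turn": [0,0,0],"fingers": 1},
])

```text
clock: 19.15
position: [0.5794, -0.0114, 0.2688]
ee_rot: [-0.026, 1.0, 0.0, 0.001]
ft_force: [0.4, -0.6, -4.9]
grip_width: 0.261
grasp_force: 115.2
```

```bash
cat > top.py <<'E'
from h import *
st(get_obs()); M=[];V=[];L=[]
for i in range(5):
    c=camera("scene"); P=cloud(c); q=P.reshape(-1,3)
    a=q[(np.hypot(q[:,0]-.63,q[:,1]+.005)<.015)&(q[:,2]>.1)&(q[:,2]<.17)]; M.append(np.sort(a[:,2])[-12:].mean()); L.append((a[:,2]>.115).sum())
    C=c["color"].astype(int); o=(C[...,0]>130)&(C[...,1]<130)&(C[...,2]<80); o[:130]=0;o[290:]=0;o[:,:225]=0;o[:,270:]=0
    v,u=np.nonzero(o); V.append((v.max(),u[v>v.max()-3].mean(),v.min(),u[v<v.min()+3].mean()))
    g=cv2.cvtColor(c["color"],cv2.COLOR_RGB2GRAY)
print("top12",np.round(M,4),L,"orange rows",np.mean(V,0))
cv2.imwrite("pics/scn_%d.png"%int(get_obs()["clock"]*100),c["color"][:,:,::-1])
E
python3 top.py
```

```text
t 19.15 p [ 0.5794 -0.0114  0.2688] q [-2.560e-02  9.997e-01  1.000e-04  8.000e-04] F [ 0.39 -0.59 -4.87] T [0.03 0.2  0.03] w 0.261 g 115.2
top12 [0.1456 0.1457 0.1453 0.1455 0.1457] [np.int64(65), np.int64(64), np.int64(65), np.int64(63), np.int64(65)] orange rows [200.8        241.55409664 164.2        244.48513063]
```

In the tool's units: 0.088 m is 0.22, 0.0755 m is 0.1888, 0.07 rad is 0.0111.

Emit:
move_arm([
  {"delta_pos": [0,0,0.1],"turn": [0,0.0111,0],"fingers": 1},
  {"delta_pos": [0,0,0.1575],"turn": [0,0.0111,0],"fingers": 1},
  {"delta_pos": [0,0,0.1575],"turn": [0,0.0111,0],"fingers": 1},
  {"delta_pos": [0,0,0.1575],"turn": [0,0.0111,0],"fingers": 1},
  {"delta_pos": [0,0,0.1888],"turn": [0,0.0111,0],"fingers": 1},
  {"delta_pos": [0,0,0.22],"turn": [0,0.0111,0],"fingers": 1},
])

```text
clock: 20.15
position: [0.5791, -0.0113, 0.1805]
ee_rot: [-0.026, 0.999, -0.001, -0.034]
ft_force: [-8.6, -0.4, 30.9]
grip_width: 0.26
grasp_force: 120.6
```

In the tool's units: -0.025 m is -0.0625, -0.0125 m is -0.0313.

Emit:
move_arm([
  {"delta_pos": [0,0,-0.0625],"turn": [0,0,0],"fingers": 1},
  {"delta_pos": [0,0,-0.0625],"turn": [0,0,0],"fingers": 1},
  {"delta_pos": [0,0,-0.0625],"turn": [0,0,0],"fingers": 1},
  {"delta_pos": [0,0,-0.0313],"turn": [0,0,0],"fingers": 1},
  {"delta_pos": [0,0,0],"turn": [0,0,0],"fingers": 1},
])

```text
clock: 20.78
position: [0.5786, -0.0114, 0.1795]
ee_rot: [-0.026, 0.999, -0.001, -0.035]
ft_force: [-9.1, -0.1, 46.5]
grip_width: 0.264
grasp_force: 122.6
```

In the tool's units: -0.088 m is -0.22, -0.07 m is -0.175.

Emit:
move_arm([
  {"delta_pos": [0,0,-0.075],"turn": [0,0,0],"fingers": 1},
  {"delta_pos": [0,0,-0.175],"turn": [0,0,0],"fingers": 1},
  {"delta_pos": [0,0,-0.22],"turn": [0,0,0],"fingers": 1},
  {"delta_pos": [0,0,-0.22],"turn": [0,0,0],"fingers": 1},
])

```text
clock: 21.28
position: [0.5854, -0.0111, 0.2682]
ee_rot: [-0.026, 0.999, -0.001, -0.034]
ft_force: [0.1, -0.2, -5.4]
grip_width: 0.262
grasp_force: 115.3
```

```bash
python3 top.py
```

```text
t 21.27 p [ 0.5854 -0.0111  0.2682] q [-2.560e-02  9.991e-01 -8.000e-04 -3.450e-02] F [ 0.09 -0.18 -5.4 ] T [-0.01  0.09 -0.03] w 0.262 g 115.3
top12 [0.1451 0.1445 0.145  0.1449 0.1443] [np.int64(64), np.int64(65), np.int64(65), np.int64(63), np.int64(64)] orange rows [203.         239.37333333 167.         241.21218391]
```

In the tool's units: 0.087 m is 0.2175, 0.04 m is 0.1, 0.04 rad is 0.0064.

Emit:
move_arm([
  {"delta_pos": [0,0,0.1],"turn": [0,0.0064,0],"fingers": 1},
  {"delta_pos": [0,0,0.155],"turn": [0,0.0064,0],"fingers": 1},
  {"delta_pos": [0,0,0.155],"turn": [0,0.0064,0],"fingers": 1},
  {"delta_pos": [0,0,0.155],"turn": [0,0.0064,0],"fingers": 1},
  {"delta_pos": [0,0,0.1863],"turn": [0,0.0064,0],"fingers": 1},
  {"delta_pos": [0,0,0.2175],"turn": [0,0.0064,0],"fingers": 1},
])

```text
clock: 22.28
position: [0.5791, -0.0113, 0.1815]
ee_rot: [-0.026, 0.998, -0.001, -0.054]
ft_force: [-9.6, -0.1, 39.1]
grip_width: 0.263
grasp_force: 121.7
```

Emit:
move_arm([
  {"delta_pos": [0,0,-0.0625],"turn": [0,0,0],"fingers": 1},
  {"delta_pos": [0,0,-0.0625],"turn": [0,0,0],"fingers": 1},
  {"delta_pos": [0,0,-0.0625],"turn": [0,0,0],"fingers": 1},
  {"delta_pos": [0,0,-0.0313],"turn": [0,0,0],"fingers": 1},
  {"delta_pos": [0,0,0],"turn": [0,0,0],"fingers": 1},
])

```text
clock: 22.9
position: [0.5787, -0.0113, 0.1808]
ee_rot: [-0.026, 0.998, -0.001, -0.055]
ft_force: [-10.1, -1.0, 50.6]
grip_width: 0.259
grasp_force: 123.1
```

In the tool's units: -0.088 m is -0.22, -0.07 m is -0.175.

Emit:
move_arm([
  {"delta_pos": [0,0,-0.075],"turn": [0,0,0],"fingers": 1},
  {"delta_pos": [0,0,-0.175],"turn": [0,0,0],"fingers": 1},
  {"delta_pos": [0,0,-0.22],"turn": [0,0,0],"fingers": 1},
  {"delta_pos": [0,0,-0.22],"turn": [0,0,0],"fingers": 1},
])

```text
clock: 23.4
position: [0.5889, -0.0109, 0.2689]
ee_rot: [-0.026, 0.998, -0.001, -0.054]
ft_force: [0.5, -0.8, -5.1]
grip_width: 0.26
grasp_force: 116.0
```

```bash
python3 top.py
```

```text
t 23.4 p [ 0.5889 -0.0109  0.2689] q [-0.0255  0.9982 -0.0013 -0.0545] F [ 0.54 -0.78 -5.12] T [0.01 0.01 0.01] w 0.26 g 116.0
top12 [0.1449 0.1445 0.1444 0.1442 0.1447] [np.int64(65), np.int64(65), np.int64(63), np.int64(62), np.int64(65)] orange rows [203.8        238.32484848 167.8        239.59601901]
```

In the tool's units: 0.086 m is 0.215, 0.0735 m is 0.1838, 0.03 rad is 0.0048.

Emit:
move_arm([
  {"delta_pos": [0,0,0.1],"turn": [0,0.0048,0],"fingers": 1},
  {"delta_pos": [0,0,0.1525],"turn": [0,0.0048,0],"fingers": 1},
  {"delta_pos": [0,0,0.1525],"turn": [0,0.0048,0],"fingers": 1},
  {"delta_pos": [0,0,0.1525],"turn": [0,0.0048,0],"fingers": 1},
  {"delta_pos": [0,0,0.1838],"turn": [0,0.0048,0],"fingers": 1},
  {"delta_pos": [0,0,0.215],"turn": [0,0.0048,0],"fingers": 1},
])

```text
clock: 24.4
position: [0.5792, -0.0113, 0.1831]
ee_rot: [-0.026, 0.997, -0.002, -0.07]
ft_force: [0.0, -0.6, -4.7]
grip_width: 0.259
grasp_force: 115.9
```

In the tool's units: -0.025 m is -0.0625, -0.0125 m is -0.0313.

Emit:
move_arm([
  {"delta_pos": [0,0,-0.0625],"turn": [0,0,0],"fingers": 1},
  {"delta_pos": [0,0,-0.0625],"turn": [0,0,0],"fingers": 1},
  {"delta_pos": [0,0,-0.0625],"turn": [0,0,0],"fingers": 1},
  {"delta_pos": [0,0,-0.0313],"turn": [0,0,0],"fingers": 1},
  {"delta_pos": [0,0,0],"turn": [0,0,0],"fingers": 1},
])

```text
clock: 25.02
position: [0.5785, -0.0113, 0.1819]
ee_rot: [-0.026, 0.997, -0.002, -0.071]
ft_force: [-11.1, -0.9, 25.9]
grip_width: 0.265
grasp_force: 120.3
```

In the tool's units: -0.088 m is -0.22, -0.07 m is -0.175.

Emit:
move_arm([
  {"delta_pos": [0,0,-0.075],"turn": [0,0,0],"fingers": 1},
  {"delta_pos": [0,0,-0.175],"turn": [0,0,0],"fingers": 1},
  {"delta_pos": [0,0,-0.22],"turn": [0,0,0],"fingers": 1},
  {"delta_pos": [0,0,-0.22],"turn": [0,0,0],"fingers": 1},
])

```text
clock: 25.52
position: [0.5918, -0.0107, 0.2706]
ee_rot: [-0.026, 0.997, -0.002, -0.069]
ft_force: [0.1, 0.2, -5.2]
grip_width: 0.26
grasp_force: 116.0
```

```bash
python3 top.py; python3 -c "
from h import *
print(dl(get_obs(),[.482,-.245,.12]))"
```

```text
t 25.52 p [ 0.5918 -0.0107  0.2706] q [-0.0256  0.9973 -0.0017 -0.0694] F [ 0.1   0.2  -5.23] T [-0.02 -0.08 -0.  ] w 0.26 g 116.0
top12 [0.1444 0.1448 0.1444 0.144  0.1446] [np.int64(61), np.int64(63), np.int64(64), np.int64(63), np.int64(62)] orange rows [204.         237.09597403 168.6        238.07817019]
[ 0.0983 -0.2285  0.1648]
```

In the tool's units: 0.09 m is 0.225, 0.0775 m is 0.1938.

Emit:
move_arm([
  {"delta_pos": [0,0,0.1],"turn": [0,0,0],"fingers": 1},
  {"delta_pos": [0,0,0.1625],"turn": [0,0,0],"fingers": 1},
  {"delta_pos": [0,0,0.1625],"turn": [0,0,0],"fingers": 1},
  {"delta_pos": [0,0,0.1625],"turn": [0,0,0],"fingers": 1},
  {"delta_pos": [0,0,0.1938],"turn": [0,0,0],"fingers": 1},
  {"delta_pos": [0,0,0.225],"turn": [0,0,0],"fingers": 1},
])

```text
clock: 26.52
position: [0.579, -0.0114, 0.1814]
ee_rot: [-0.026, 0.997, -0.002, -0.07]
ft_force: [-10.6, -1.2, 32.9]
grip_width: 0.256
grasp_force: 121.5
```

In the tool's units: -0.025 m is -0.0625, -0.0125 m is -0.0313.

Emit:
move_arm([
  {"delta_pos": [0,0,-0.0625],"turn": [0,0,0],"fingers": 1},
  {"delta_pos": [0,0,-0.0625],"turn": [0,0,0],"fingers": 1},
  {"delta_pos": [0,0,-0.0625],"turn": [0,0,0],"fingers": 1},
  {"delta_pos": [0,0,-0.0313],"turn": [0,0,0],"fingers": 1},
  {"delta_pos": [0,0,0],"turn": [0,0,0],"fingers": 1},
])

```text
clock: 27.15
position: [0.5784, -0.0114, 0.1806]
ee_rot: [-0.026, 0.997, -0.002, -0.07]
ft_force: [-9.7, 0.5, 48.5]
grip_width: 0.262
grasp_force: 123.5
```

Emit:
move_arm([
  {"delta_pos": [0,0,-0.075],"turn": [0,0,0],"fingers": 1},
  {"delta_pos": [0,0,-0.175],"turn": [0,0,0],"fingers": 1},
  {"delta_pos": [0,0,-0.225],"turn": [0,0,0],"fingers": 1},
  {"delta_pos": [0,0,-0.225],"turn": [0,0,0],"fingers": 1},
])

```text
clock: 27.65
position: [0.5919, -0.0108, 0.2708]
ee_rot: [-0.026, 0.997, -0.002, -0.069]
ft_force: [0.1, -0.3, -4.5]
grip_width: 0.26
grasp_force: 116.5
```

```bash
python3 top.py; python3 -c "
from h import *
print(dl(get_obs(),[.482,-.245,.27]))"
```

```text
t 27.65 p [ 0.5919 -0.0108  0.2708] q [-0.0255  0.9973 -0.0017 -0.0692] F [ 0.06 -0.29 -4.51] T [ 0.03 -0.1   0.01] w 0.26 g 116.5
top12 [0.1442 0.1444 0.1439 0.1444 0.1444] [np.int64(65), np.int64(63), np.int64(63), np.int64(66), np.int64(63)] orange rows [203.8        237.24       167.8        238.49330629]
[ 0.1196 -0.2284  0.0162]
```

In the tool's units: -0.228 m is -0.57, 0.02 m is 0.05, 0.025 rad is 0.004.

Emit:
move_arm([
  {"delta_pos": [0.05,-0.1,0.0075],"turn": [0,0,0],"fingers": 1},
  {"delta_pos": [0.1125,-0.2125,0.015],"turn": [0,0,0],"fingers": 1},
  {"delta_pos": [0.175,-0.3375,0.025],"turn": [0,0.004,0],"fingers": 1},
  {"delta_pos": [0.2375,-0.45,0.0325],"turn": [0,0.004,0],"fingers": 1},
  {"delta_pos": [0.28,-0.5375,0.0375],"turn": [0,0.004,0],"fingers": 1},
  {"delta_pos": [0.3,-0.57,0.04],"turn": [0,0.004,0],"fingers": 1},
  {"delta_pos": [0.3,-0.57,0.04],"turn": [0,0.004,0],"fingers": 1},
  {"delta_pos": [0.3,-0.57,0.04],"turn": [0,0.004,0],"fingers": 1},
])

```text
clock: 28.9
position: [0.4831, -0.2429, 0.2712]
ee_rot: [-0.027, 0.996, -0.002, -0.082]
ft_force: [1.1, -0.9, -4.0]
grip_width: 0.263
grasp_force: 116.4
```

```bash
python3 -c "
from h import *
o=get_obs();st(o)
for z in (.1,.055,.045,.04,.036): print(z,dl(o,[.482,-.245,z]))
c=camera('scene');P=cloud(c);C=c['color'].astype(int);m=(C[...,0]>130)&(C[...,1]<130)&(C[...,2]<80)&(P[...,0]<.58)&(P[...,1]<-.2)&(P[...,1]>-.3)&(P[...,2]>.1);q=P[m];print(len(q),q.min(0),q.max(0))
top=q[q[:,2]>np.percentile(q[:,2],60)];print(np.sort(q[:,2])[::12].round(4))
"
```

```text
t 28.9 p [ 0.4831 -0.2429  0.2712] q [-0.0267  0.9962 -0.0017 -0.0825] F [ 1.05 -0.88 -4.04] T [ 0.02 -0.17  0.03] w 0.263 g 116.4
0.1 [-0.027  -0.0023  0.1691]
0.055 [-0.0344 -0.0023  0.2134]
0.045 [-0.036  -0.0023  0.2233]
0.04 [-0.0368 -0.0023  0.2282]
0.036 [-0.0375 -0.0023  0.2322]
133 [ 0.51692681 -0.25514794  0.23352707] [ 0.55639435 -0.21693359  0.32072033]
[0.2335 0.2504 0.3137 0.3162 0.3168 0.3173 0.3176 0.3178 0.3183 0.3188
 0.3193 0.3207]
```

In the tool's units: 0.228 m is 0.57, 0.17 m is 0.425.

Emit:
move_arm([
  {"delta_pos": [-0.025,0,0.15],"turn": [0,0,0],"fingers": 1},
  {"delta_pos": [-0.05,0,0.3],"turn": [0,0,0],"fingers": 1},
  {"delta_pos": [-0.07,0,0.425],"turn": [0,0,0],"fingers": 1},
  {"delta_pos": [-0.085,0,0.525],"turn": [0,0,0],"fingers": 1},
  {"delta_pos": [-0.09,0,0.5575],"turn": [0,0,0],"fingers": 1},
  {"delta_pos": [-0.0925,0,0.57],"turn": [0,0,0],"fingers": 1},
  {"delta_pos": [-0.0925,0,0.57],"turn": [0,0,0],"fingers": 1},
])

```text
clock: 29.82
position: [0.4823, -0.2447, 0.0418]
ee_rot: [-0.026, 0.996, -0.002, -0.081]
ft_force: [-0.8, 1.1, -4.2]
grip_width: 0.264
grasp_force: 116.2
```

In the tool's units: 0.005 m is 0.0125, 0.003 m is 0.0075.

Emit:
move_arm([
  {"delta_pos": [-0.0008,0,0.0075],"turn": [0,0,0],"fingers": 1},
  {"delta_pos": [-0.0015,0,0.0125],"turn": [0,0,0],"fingers": 1},
  {"delta_pos": [-0.0015,0,0.0125],"turn": [0,0,0],"fingers": 1},
])

```text
clock: 30.2
position: [0.4819, -0.2451, 0.0374]
ee_rot: [-0.025, 0.996, -0.002, -0.081]
ft_force: [-5.3, 1.9, 10.2]
grip_width: 0.262
grasp_force: 118.8
```

In the tool's units: -0.2 m is -0.5, -0.15 m is -0.375.

Emit:
move_arm([
  {"delta_pos": [0,0,0],"turn": [0,0,0],"fingers": 0.5},
  {"delta_pos": [0,0,0],"turn": [0,0,0],"fingers": 0},
  {"delta_pos": [0,0,0],"turn": [0,0,0],"fingers": 0},
  {"delta_pos": [0,0,0],"turn": [0,0,0],"fingers": 0},
  {"delta_pos": [0,0,0],"turn": [0,0,0],"fingers": 0},
  {"delta_pos": [0,0,0],"turn": [0,0,0],"fingers": 0},
  {"delta_pos": [0.0175,0,-0.1],"turn": [0,0,0],"fingers": 0},
  {"delta_pos": [0.0375,0,-0.225],"turn": [0,0,0],"fingers": 0},
  {"delta_pos": [0.06,0,-0.375],"turn": [0,0,0],"fingers": 0},
  {"delta_pos": [0.08,0,-0.5],"turn": [0,0,0],"fingers": 0},
  {"delta_pos": [0.08,0,-0.5],"turn": [0,0,0],"fingers": 0},
])

```text
clock: 31.58
position: [0.4839, -0.2455, 0.242]
ee_rot: [-0.025, 0.997, -0.003, -0.079]
ft_force: [0.5, 0.7, -0.4]
grip_width: 1.003
grasp_force: 0.0
```

Run:
```python
from h import *
st(get_obs()); c=snap("scene","end.png"); P=cloud(c).reshape(-1,3)
h=P[(abs(P[:,0]-.533)<.04)&(abs(P[:,1]+.24)<.04)&(P[:,2]>.075)&(P[:,2]<.12)]; print(h.mean(0),h[:,2].max())
a=P[(np.hypot(P[:,0]-.63,P[:,1]+.005)<.015)&(P[:,2]>.115)&(P[:,2]<.17)]; 
for z in (.116,.124,.132,.14): s=a[abs(a[:,2]-z)<.004]; print(z,len(s),s.mean(0).round(4))
```

```text
t 31.57 p [ 0.4839 -0.2455  0.242 ] q [-0.0253  0.9966 -0.003  -0.079 ] F [ 0.47  0.66 -0.37] T [-0.02 -0.23  0.08] w 1.003 g 0.0
[ 0.53385833 -0.23734822  0.08236414] 0.08856007769868587
0.116 10 [ 0.632  -0.002   0.1178]
0.124 12 [ 0.6303 -0.0022  0.124 ]
0.132 13 [ 0.6312 -0.0023  0.1323]
0.14 25 [ 0.6296 -0.0044  0.1402]
```

View pics/end.png

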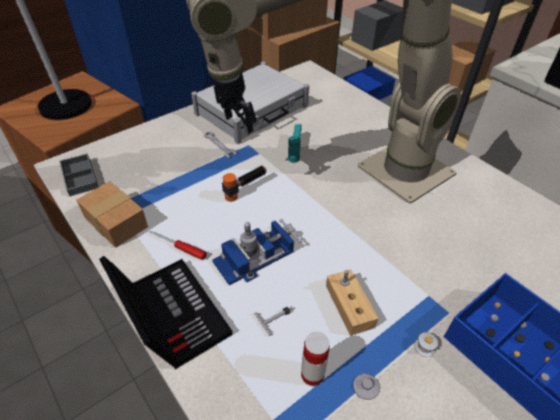

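The mallet stands on the table at (231,187), the arbor is upright in the chuck at (248,232), and the thin arbor is still in the stand at (346,277). Handing in.

```bash
python3 -c "
from workcell import hand_in
print(hand_in())"
```

```text
the job is handed in; nothing more can be done
None
```

I handed the job in at about 32 s: the arbor is in the chuck and its top stopped sinking over the last taps, so I take it as locked, though the grip force can't be read directly; the mallet is standing back on the table near where it started and the thin arbor is still in its hole.

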